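# Nest two sample cups and poise them over the balance pan

### The arm

A 6-joint arm with a two-finger parallel gripper is mounted at the origin on a cart in front of the work surface, level with it; the furniture and walls round the work are solid. World frame = base frame: x ahead of the robot, y to its left, z up, the work surface at z = 0. Lengths are in m, angles in rad, forces in N, time in s.
With the tool pointing down it reaches from about 0.35 to 0.725 m from the base axis. Payload 6 kg.
Tool frame: the origin (TCP) lies at the very end of the fingers, on their centre line; the grasp point (between the pads) lies 19 mm behind it; z points along the fingers, y is the line along which they close (so a half turn about z gives the same grasp; the last joint's range is limited). The gripper opens to 85 mm and grips with 20 to 120 N. Pads are 22 mm wide; open, the fingers measure 114 mm over their backs; the gripper's body (76 mm by 85 mm) begins 54 mm behind the grasp point. The pads swing forward as they close: fully open they stand 13 mm farther back than shut.
Start: joints at [-0.826, 0.04, 0.085, 0, -1.615, -0.334], TCP at [0.24, -0.55, 0.231] pointing down, gripper open.
Joint ranges: [-2.56, 2.56], [-1.29, 2.01], [-1.08, 1.49], [-3.29, 1.98], [-2.81, -0.18], [-2.99, 2.99]. Speed limits (rad/s): [2.57, 2.57, 3.01, 3.14, 3.14, 3.14].

### API

Orientations are given as a unit quaternion [x, y, z, w].
In Python, from bench import robot gives the robot as it stands. The module is installed in compiled form; this text tells all that it offers.
- The arm moves only by the tool arm_command, never from a script. Its argument "series" is a list of rows, each a list of 5 numbers: the shift along the tool's x, y, z in m, then the turn about the tool's z in rad, then the finger opening in m, from 0 to 0.0854. In form: [[tx, ty, tz, roll, gripper], ...]. A call has 1 to 20 rows; each row shifts and turns the commanded pose from where the row before left it, along the tool's axes as they then stand; what a row does not reach is not made up. A row lasts 1/10 s, in which the tool goes at most 50 mm and 8.59 degrees, less where a joint would pass 70% of its speed; a pose out of reach is approached as far as the arm can. A call with a gripper value outside its range is refused whole. The fingers move at their own pace and stop on an object; "squeeze" is the grip in N (left out, the last holds). Time passes only in rows, so rows that do not move let the fingers close. It gives the time, the measured TCP pose, the force, the opening and the grip force at its end, in the units of the state.
- robot.get_obs(): the state, without advancing time (a new reading comes with each control period).
- robot.grab_frame(name): name is "scene" or "top" or "wrist"; returns a dict with "color" (384x512x3 uint8, blue, green, red), "z_map" (384x512 float32, m along the optical axis (not along the pixel's ray), 0 where there is no reading), "mtx" (3x3 intrinsics, pixels), "extrinsics" (4x4, takes a point from camera to world coordinates). Camera axes: x right, y up, looking along -z (the intrinsics and any distortion apply to the point x, -y, -z); pixel columns grow to the right and rows downward; lengths in m; the calibration is good to about 2 mm. A picture is of the moment at which its call begins.
- robot.job_done(): hands the job in; it is judged then, once.
Trained networks look in the newest picture that a camera, given by its name, has taken for a name from the list of things; names that differ only in an ending like _2 or _b are one class to them, and where a whole thing is asked for, a point or a joint stands for the part that bears it (a point fixed in the world has none). Each returns a list of dicts, best first, with "conf" (0 to 1); they miss things now and then, are a little off and sometimes report something else, mostly with a low value. They report only what shows in the picture. A call takes as long as a camera call. They do not tell look-alikes from the thing itself.
- robot.search_frame(camera, label): "position" ([x, y, z] in m, in world coordinates, good to about 4 mm: the middle of the surface that is visible of it).
- robot.tip_of(camera, label): "position" ([x, y, z] in m, in world coordinates, good to about 4 mm: a listed point, or the origin of a listed thing).
The state is a dict: "time": time; "joints": joint angles; "joint_velocities": joint speeds; "tau": joint torques, N m; "position": TCP position; "ee_rot": TCP orientation; "ft_force": force on the tool from outside, world axes, zero at the start; "moment": the same for the moment, N m; "grip_width": finger opening in m; "grip_force": force on a finger pad.
Only numpy, scipy, OpenCV 4.12 (cv2) and the standard library are available. Lean on these libraries where they do the work, as an engineer would, in place of code of your own. Each camera call takes 0.05 s, during which the arm holds its last target. There are 200 camera calls.

### The job

Put the blue-collared steel cup into the plain steel cup so that they stand on the bench as one stack, and let go of it. Then take the stack by the lower, plain cup, lift it over the tube rack and the bottles without the cups touching them or the bottles being pushed, and hold it still and level, centred over the balance's round pan with its foot about one centimetre above the pan, so that the balance can be zeroed first: never let the cups touch the balance, and finish there still holding the stack in the air.

Things in the scene. Friction and masses are not known exactly. Their poses are not given: they have to be found in the camera images.
- cup_plain: Plain steel cup, 50 to 90 g, round, 62 mm high, open top, upright on the bench. Origin: centre of its underside; z up its axis. Tapered body 34 mm across at the foot, 47 mm at 38 mm height; above that (38 to 62 mm above the origin) a straight collar 61 mm across, 51 mm inside, with a shoulder under it. Grip the stack by this collar.
- cup_blue: Cup of the same shape, height and origin as cup_plain, but its collar is blue and 56 mm across (thinner wall). Put into the plain cup, its shoulder comes to sit on the plain rim: its origin is then about 25 mm above the plain cup's, the blue collar stands wholly above the plain rim and the stack is 87 mm high. Lifting by the blue collar would pull the cups apart.
- balance: White bench balance, fixed to the bench, 170 (x) by 140 (y) by 42 mm high with a grey key panel at its front (-x) edge and a round pan on top. Origin: centre of its underside, on the bench.
- pan (a point): Centre of the upper face of the balance's round aluminium pan, 96 mm in diameter, 56 mm above the bench and 27 mm behind (+x of) the balance's middle.
- tube_rack: Blue tube rack fixed to the bench between the cups and the balance, 58 (x) by 122 (y) by 40 mm high; the microtubes in it end below 50 mm above the bench, and three glass vials of up to 53 mm height stand along its front (-x) side, all fixed. Origin: centre of its underside.
- agent_bottle: Loose brown dropper bottle with a purple cap, 48 mm across and 132 mm high, standing beyond the rack. Origin: centre of its underside.
- cement_bottle: Loose white bottle with a blue nozzle, 34 mm across and 83 mm high, standing on the robot's side of the rack. Origin: centre of its underside.
There are look-alikes about, which are no part of the job. What is shaped like the cup_blue but green or yellow is not meant.

How it is judged:
By the outcome, as a careful person would: the job done as asked, in the order asked, and still so for the second after the job is handed in, while the arm keeps its last pose, push and grip.
It also fails if it takes over 64 s, if anything falls off the work surface, if the arm or the gripper's body presses on something with over 40 N, if the wrist force passes 120 N, or if a joint passes its speed limit or range.

## Working session

There is one attempt and no reset: what is moved stays moved. The work goes in short steps, Python scripts to look and compute and a tool call to move; the robot and the scene stay as the last step left them, time stands still between calls to the robot, and variables do not carry over. Pictures are saved under pics/ and viewed, at most 10 in all, crops included, and the job is handed in when it is done.

Besides the shell and the picture viewer there is one more tool, called as a command line: name --pt "numbers of a row" for each row, then --argument value for the rest. arm_command: Moves the arm, as the interface text tells. Its arguments: {"type":"object","properties":{"series":{"type":"array","items":{"type":"array","items":{"type":"number"}}},"squeeze":{"type":"number"}},"required":["series"]}

```bash
mkdir -p pics
cat > h.py <<'E'
import numpy as np, cv2
from bench import robot
def world(f,u,v,z=None):
    d=f["z_map"][int(v),int(u)] if z is None else z
    K=f["mtx"];p=np.array([(u-K[0,2])/K[0,0]*d,-(v-K[1,2])/K[1,1]*d,-d,1])
    return (f["extrinsics"]@p)[:3]
def proj(f,P):
    K=f["mtx"];q=np.linalg.inv(f["extrinsics"])@np.r_[P,1];x,y,d=q[0],-q[1],-q[2]
    return K[0,0]*x/d+K[0,2],K[1,1]*y/d+K[1,2]
E
python3 - <<'E'
from h import *
np.set_printoptions(precision=4,suppress=True)
o=robot.get_obs();print(o["time"],o["position"],o["ee_rot"],o["grip_width"])
ims=[]
for c in ("scene","top"):
    f=robot.grab_frame(c)
    np.savez(c+".npz",**f)
    cv2.imwrite(f"pics/{c}1.png",cv2.resize(f["color"],(800,600),interpolation=cv2.INTER_CUBIC))
    print(c,f["extrinsics"])
    for l in ("cup_plain","cup_blue","balance","pan","tube_rack","agent_bottle","cement_bottle"):
        print(l,[(round(d["conf"],2),np.round(d["position"],3).tolist(),np.round(proj(f,d["position"])).tolist()) for d in robot.tip_of(c,l)])
E
```

```text
0.0 [ 0.2395 -0.5497  0.2303] [-0.204   0.979   0.0009 -0.0003] 0.08526540032185778
scene [[-0.9192 -0.2587  0.2969  0.8864]
 [ 0.3937 -0.6248  0.6742  0.6405]
 [ 0.0111  0.7367  0.6762  0.7716]
 [ 0.      0.      0.      1.    ]]
cup_plain [(0.57, [0.472, -0.266, 0.001], [252.0, 154.0])]
cup_blue [(0.7, [0.63, -0.25, 0.002], [205.0, 169.0]), (0.62, [0.594, -0.346, 0.0], [206.0, 149.0])]
balance [(0.6, [0.613, 0.069, 0.0], [255.0, 246.0])]
pan [(0.58, [0.638, 0.074, 0.053], [246.0, 236.0])]
tube_rack [(0.82, [0.539, -0.121, -0.002], [251.0, 190.0]), (0.55, [0.472, -0.268, -0.001], [252.0, 154.0])]
agent_bottle [(0.65, [0.625, -0.119, 0.002], [222.0, 197.0])]
cement_bottle [(0.54, [0.595, -0.346, -0.003], [206.0, 150.0]), (0.52, [0.429, -0.157, 0.002], [281.0, 171.0]), (0.28, [0.612, 0.07, -0.002], [255.0, 247.0])]
top [[-0.0112  0.9886 -0.1504  0.4326]
 [-0.9997 -0.0146 -0.0212 -0.0997]
 [-0.0232  0.1501  0.9884  1.0217]
 [ 0.      0.      0.      1.    ]]
cup_plain [(0.72, [0.64, 0.074, 0.054], [191.0, 171.0]), (0.66, [0.473, -0.268, 0.0], [324.0, 236.0])]
cup_blue [(0.94, [0.598, -0.348, 0.002], [353.0, 188.0]), (0.66, [0.634, -0.248, -0.001], [315.0, 176.0]), (0.57, [0.642, 0.076, 0.053], [190.0, 170.0]), (0.55, [0.704, -0.356, -0.002], [354.0, 150.0])]
balance [(0.82, [0.618, 0.072, -0.004], [196.0, 184.0])]
pan [(0.86, [0.642, 0.076, 0.056], [190.0, 170.0])]
tube_rack [(0.59, [0.542, -0.125, 0.0], [269.0, 211.0])]
agent_bottle [(0.59, [0.62, -0.124, 0.001], [268.0, 182.0]), (0.43, [0.432, -0.158, 0.002], [283.0, 253.0])]
cement_bottle []
```

View pics/top1.png

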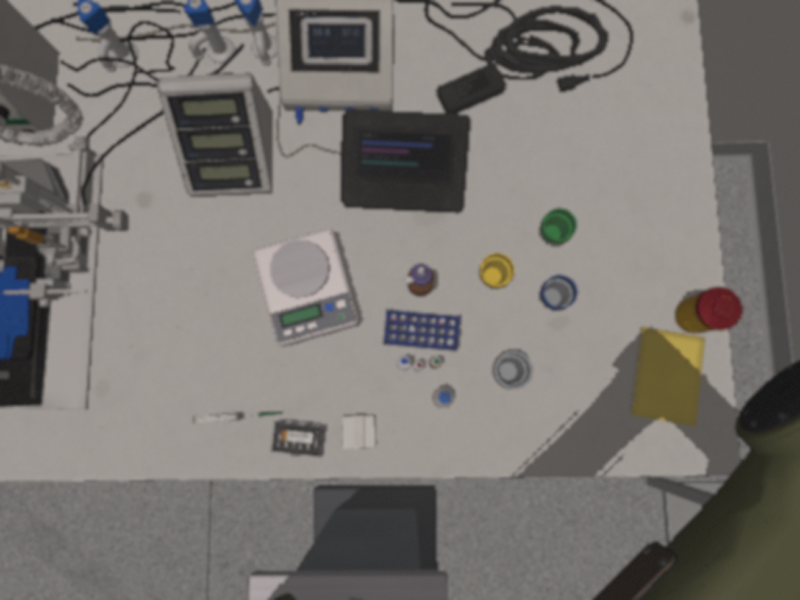

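View pics/scene1.png

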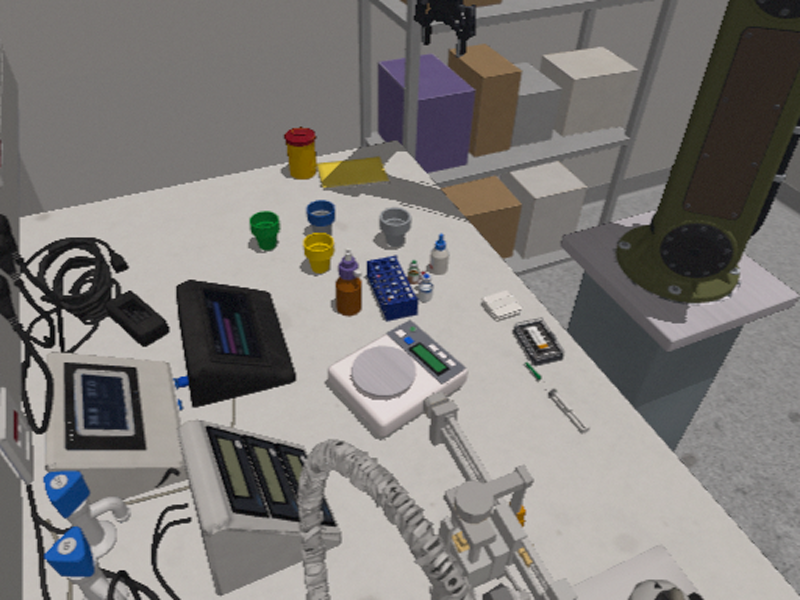

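Top view (800×600 pixels): there are three cups of the blue shape, blue collar at (558,292), yellow (497,270) and green (557,226). Only the first has the blue collar, so it is cup_blue. The all-grey wider cup at (511,369) is cup_plain. The cement bottle is at (443,395), the agent bottle at (420,279), the rack at (422,329) and the pan at (298,267). The scene view agrees: blue (320,215), plain (395,225). I'll confirm this in one crop and fit the collars from depth in both views.

```bash
cat >> h.py <<'E'
from scipy.optimize import least_squares
def cloud(f):
    d=f["z_map"];v,u=np.mgrid[:d.shape[0],:d.shape[1]];K=f["mtx"]
    p=np.stack([(u-K[0,2])/K[0,0]*d,-(v-K[1,2])/K[1,1]*d,-d,np.ones_like(d)],-1)@f["extrinsics"].T
    p=p[...,:3];p[d==0]=np.nan;return p
def ring(f,c,r,zlo,zhi,rad=.042):
    P=cloud(f).reshape(-1,3);P=P[np.isfinite(P[:,0])]
    Q=P[(np.hypot(P[:,0]-c[0],P[:,1]-c[1])<rad)]
    T=Q[(Q[:,2]>zlo)&(Q[:,2]<zhi)]
    s=least_squares(lambda a:np.hypot(T[:,0]-a[0],T[:,1]-a[1])-r,c,loss="soft_l1",f_scale=.002)
    return s.x.round(4),len(T),np.percentile(Q[:,2],[90,97,99.5]).round(4)
E
python3 - <<'E'
from h import *
fs={c:dict(np.load(c+".npz")) for c in("top","scene")}
for n,c,ro in (("blue",(.597,-.347),.028),("plain",(.4725,-.267),.0305)):
    for k,f in fs.items():
        print(n,k,ring(f,c,ro-.002,.055,.07), "outer",ring(f,c,ro,.042,.058))
for k,f in fs.items():
    for n,c,r in(("pan",(.641,.075),.046),("agent",(.622,-.122),.03),("cement",(.43,-.158),.03)):
        P=cloud(f).reshape(-1,3);Q=P[np.hypot(P[:,0]-c[0],P[:,1]-c[1])<r];print(n,k,np.nanpercentile(Q[:,2],[5,50,99.5]).round(4),np.nanmean(Q[Q[:,2]>np.nanmax(Q[:,2])-.02],0).round(3))
a=fs["top"]["color"][130:260,260:380];b=fs["scene"]["color"][110:200,140:290]
cv2.imwrite("pics/crop.png",np.vstack([cv2.resize(a,(400,300)),cv2.resize(b,(400,240))]))
E
```

```text
blue top (array([ 0.5942, -0.3468]), 92, array([0.0576, 0.062 , 0.064 ])) outer (array([ 0.5931, -0.3464]), 79, array([0.0576, 0.062 , 0.064 ]))
blue scene (array([ 0.5937, -0.3458]), 74, array([0.058 , 0.0601, 0.062 ])) outer (array([ 0.5937, -0.3465]), 145, array([0.058 , 0.0601, 0.062 ]))
plain top (array([ 0.4711, -0.2674]), 157, array([0.0613, 0.0632, 0.0644])) outer (array([ 0.4689, -0.2644]), 51, array([0.0613, 0.0632, 0.0644]))
plain scene (array([ 0.4707, -0.2661]), 98, array([0.0581, 0.0606, 0.0616])) outer (array([ 0.4706, -0.2661]), 157, array([0.0581, 0.0606, 0.0616]))
pan top [0.0528 0.0556 0.06  ] [0.641 0.075 0.056]
agent top [-0.002   0.0629  0.1314] [ 0.618 -0.124  0.126]
cement top [-0.0033  0.0009  0.0846] [ 0.43  -0.157  0.077]
pan scene [0.0401 0.054  0.0573] [0.643 0.079 0.053]
agent scene [-0.0027  0.0516  0.1264] [ 0.621 -0.122  0.12 ]
cement scene [-0.0033  0.0206  0.0798] [ 0.43  -0.156  0.073]
```

View pics/crop.png

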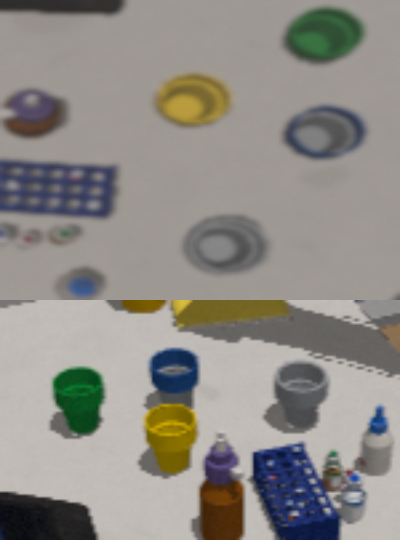

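The crop confirms it: the blue-collared cup is at (325,130) in the upper panel and (174,370) in the lower, and the plain grey cup is at (225,245) and (301,390). Heights measure about 62 mm, as stated. Next I'll move above the blue cup.

arm_command --pt "-0.01 0.001 0 0 0.085" --pt "-0.03 0.0036 0 0 0.085" --pt "-0.04 0.005 0 0 0.085" --pt "-0.04 0.005 0 0 0.085" --pt "-0.04 0.005 0 0 0.085" --pt "-0.04 0.005 0 0 0.085" --pt "-0.04 0.005 0 0 0.085" --pt "-0.04 0.005 0 0 0.085" --pt "-0.04 0.005 0 0 0.085" --pt "-0.04 0.005 0 0 0.085" --pt "-0.03 0 0 0 0.085" --pt "-0.016 0 0.015 0 0.085" --pt "0 0 0.03 0 0.085" --pt "0 0 0.025 0 0.085" --pt "0 0 0 0 0.085" --pt "0 0 0 0 0.085"

```text
time: 2.4
position: [0.5937, -0.3472, 0.1613]
ee_rot: [-0.204, 0.979, -0.0, -0.001]
ft_force: [-0.1, -1.1, 1.0]
grip_width: 0.085
grip_force: 0.0
```

```bash
cat >> h.py <<'E'
from scipy.spatial.transform import Rotation as Ro
def delta(P):
    o=robot.get_obs();print("t",round(o["time"],2),"pos",np.round(o["position"],4),"q",np.round(o["ee_rot"],4),"w",round(o["grip_width"],4),"F",np.round(o["ft_force"],1),"g",round(o["grip_force"],1))
    R=Ro.from_quat(o["ee_rot"]);print("tool delta",np.round(R.inv().apply(np.array(P)-o["position"]),4))
E
python3 - <<'E'
from h import *
delta((.5938,-.3464,.036))
f=robot.grab_frame("wrist");np.savez("w1.npz",**f)
cv2.imwrite("pics/w1.png",cv2.resize(f["color"],(640,480)))
print(ring(f,(.5938,-.3464),.026,.055,.07),ring(f,(.5938,-.3464),.028,.042,.058))
print(f["extrinsics"].round(3)); print(robot.tip_of("wrist","cup_blue"))
E
```

```text
t 2.4 pos [ 0.5937 -0.3472  0.1613] q [-2.039e-01  9.790e-01 -1.000e-04 -6.000e-04] w 0.085 F [-0.1 -1.1  1. ] g 0.0
tool delta [-0.0006  0.0007  0.1253]
(array([ 0.5945, -0.3474]), 851, array([0.2469, 0.2493, 0.2505])) (array([ 0.5931, -0.3481]), 685, array([0.2469, 0.2493, 0.2505]))
[[-0.399 -0.868 -0.296  0.518]
 [ 0.917 -0.377 -0.129 -0.381]
 [ 0.    -0.323  0.946  0.304]
 [ 0.     0.     0.     1.   ]]
[{'position': [0.6346, -0.2457, 0.0024], 'conf': 0.89}, {'position': [0.7019, -0.3545, -0.0008], 'conf': 0.77}, {'position': [0.5958, -0.3463, -0.0013], 'conf': 0.69}]
```

View pics/w1.png

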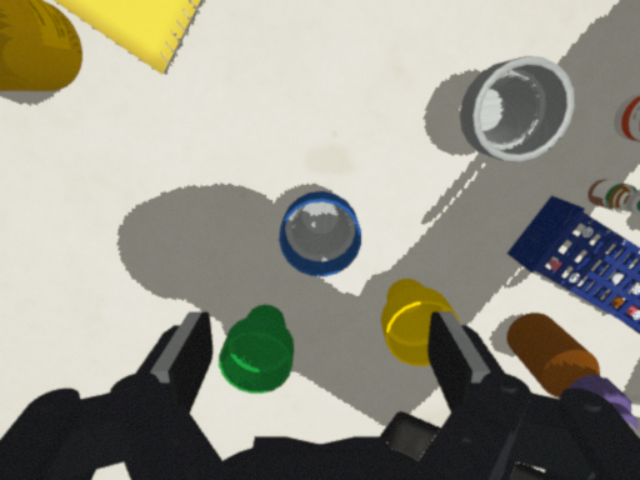

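The wrist picture shows the blue cup at (320,235), midway between the pads (210 and 430). Green (257,350), yellow (420,320) and plain (517,108) are clear of the finger line. I'll read the fingertip height from this depth picture.

Run:
```python
from h import *
f=dict(np.load("w1.npz"));P=cloud(f).reshape(-1,3);R=Ro.from_quat([-.2039,.979,0,-.0006])
q=R.inv().apply(P-np.array([.5937,-.3472,.1613]))
m=(q[:,2]<.03)&(q[:,2]>-.12)&(np.abs(q[:,1])<.07)&(np.abs(q[:,0])<.02);q=q[m]
for s in(1,-1):
    t=q[q[:,1]*s>0];print(s,len(t),np.percentile(t[:,2],[50,90,98,100]).round(4),t[t[:,2]>np.percentile(t[:,2],90)].mean(0).round(4),np.abs(t[:,1]).min().round(4))
c=np.array([ring(f,(.5938,-.3464),.026,.055,.07,.035)[0]]);print(c,ring(f,(.4708,-.2667),.0285,.055,.07,.036))
```

```text
1 15542 [-0.0696 -0.0389 -0.0215 -0.0119] [ 0.0039  0.0449 -0.0282] 0.0001
-1 15497 [-0.0696 -0.0388 -0.0215 -0.0122] [ 0.0039 -0.0456 -0.0281] 0.0002
[[ 0.5945 -0.3474]] (array([ 0.4723, -0.2689]), 2139, array([0.0619, 0.0626, 0.0633]))
```

arm_command --pt "0 0 0.015 0 0.085" --pt "0 0 0.03 0 0.085" --pt "0 0 0.03 0 0.085" --pt "0 0 0.025 0 0.085" --pt "0 0 0.015 0 0.085" --pt "0 0 0.01 0 0.085" --pt "0 0 0 0 0.085" --pt "0 0 0 0 0.065" --pt "0 0 0 0 0.05" --pt "0 0 0 0 0.05" --pt "0 0 0 0 0.05" --pt "0 0 0 0 0.05" --pt "0 0 0 0 0.05" --pt "0 0 0 0 0.05" --squeeze 30

```text
time: 3.9
position: [0.595, -0.3474, 0.0384]
ee_rot: [-0.204, 0.979, -0.001, 0.001]
ft_force: [-1.2, 0.5, 5.4]
grip_width: 0.0551
grip_force: 32.2
```

arm_command --pt "0 0 -0.01 0 0.05" --pt "0 0 -0.02 0 0.05" --pt "0 0 -0.03 0 0.05" --pt "0 0 -0.03 0 0.05" --pt "0 0 -0.015 0 0.05" --pt "0 0 0 0 0.05" --pt "0 0 0 0 0.05"

```text
time: 4.6
position: [0.5937, -0.3466, 0.14]
ee_rot: [-0.204, 0.979, 0.001, -0.0]
ft_force: [0.5, 0.1, -1.4]
grip_width: 0.0551
grip_force: 31.9
```

Run:
```python
from h import *
delta((.4713,-.2672,.14))
for c in("scene","wrist"):
    f=robot.grab_frame(c);np.savez(c+"2.npz",**f)
    print(c,ring(f,(.4713,-.2672),.0285,.057,.066,.036))
P=cloud(f).reshape(-1,3)
cv2.imwrite("pics/w2.png",cv2.resize(f["color"],(640,480)))
```

```text
t 4.6 pos [ 0.5937 -0.3466  0.14  ] q [-2.039e-01  9.790e-01  8.000e-04 -4.000e-04] w 0.0551 F [ 0.5  0.1 -1.4] g 31.9
tool delta [0.0805 0.1217 0.0003]
scene (array([ 0.471 , -0.2663]), 78, array([0.0589, 0.0607, 0.062 ]))
wrist (array([ 0.4722, -0.2687]), 2409, array([0.0618, 0.0626, 0.0632]))
```

View pics/w2.png

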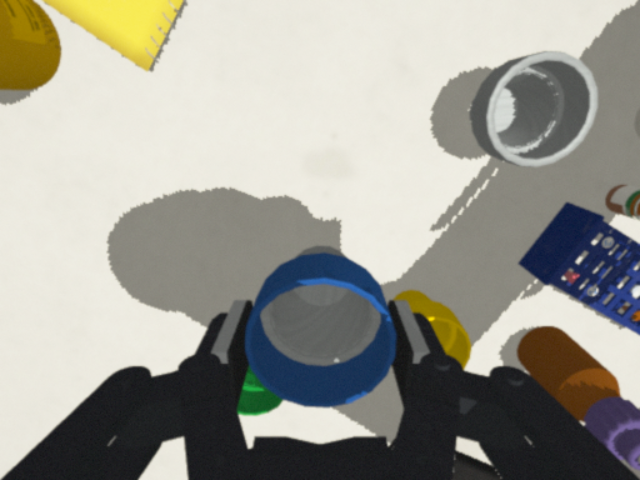

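The blue cup is held level between the pads at (322,330), and the plain cup at (535,108) is free. Before moving over, I'll measure where the held rim sits relative to the TCP.

Run:
```python
from h import *
for c in("wrist","scene"):
    f=dict(np.load(c+"2.npz"));print(c,ring(f,(.5937,-.3466),.0265,.160,.167,.032),ring(f,(.5937,-.3466),.028,.146,.158,.031), ring(f,(.5937,-.3466),.02,.146,.158,.024))
```

```text
wrist (array([ 0.5932, -0.3471]), 2654, array([0.2224, 0.2263, 0.2281])) (array([ 0.5919, -0.3475]), 3094, array([0.2224, 0.2264, 0.2281])) (array([ 0.5937, -0.3466]), 0, array([0.2224, 0.2261, 0.2282]))
scene (array([ 0.5941, -0.3466]), 42, array([0.2519, 0.3148, 0.3188])) (array([ 0.5907, -0.3454]), 89, array([0.2477, 0.3139, 0.3172])) (array([ 0.5967, -0.3498]), 6, array([0.2451, 0.2513, 0.2752]))
```

arm_command --pt "0.004 0.006 0 0 0.05" --pt "0.012 0.018 0 0 0.05" --pt "0.016 0.024 0 0 0.05" --pt "0.016 0.025 0 0 0.05" --pt "0.016 0.024 0 0 0.05" --pt "0.012 0.018 0 0 0.05" --pt "0.0045 0.006 0 0 0.05" --pt "0 0 0 0 0.05" --pt "0 0 0 0 0.05" --pt "0 0 0 0 0.05"

```text
time: 5.7
position: [0.4723, -0.2685, 0.1408]
ee_rot: [-0.204, 0.979, 0.0, -0.0]
ft_force: [0.6, -0.4, 0.0]
grip_width: 0.0553
grip_force: 32.0
```

Run:
```python
from h import *
delta((.4714,-.2675,.0635))
for c in("wrist","top","scene"):
    f=robot.grab_frame(c);o=robot.get_obs()["position"]
    print(c,"plain",ring(f,(.4714,-.2675),.0285,.056,.066,.036),"blue",ring(f,o[:2],.0265,.160,.167,.032))
```

```text
t 5.7 pos [ 0.4723 -0.2685  0.1408] q [-2.038e-01  9.790e-01  1.000e-04 -4.000e-04] w 0.0553 F [ 0.6 -0.4  0. ] g 32.0
tool delta [0.0003 0.0013 0.0773]
wrist plain (array([ 0.4716, -0.2677]), 1020, array([0.2235, 0.2277, 0.2298])) blue (array([ 0.4719, -0.2691]), 3095, array([0.2239, 0.2279, 0.2298]))
top plain (array([ 0.4702, -0.2703]), 9, array([0.551 , 0.5516, 0.5522])) blue (array([ 0.4722, -0.2685]), 0, array([0.5511, 0.5516, 0.5523]))
scene plain (array([ 0.4704, -0.2664]), 86, array([0.3004, 0.314 , 0.3189])) blue (array([ 0.4721, -0.2684]), 43, array([0.2461, 0.3143, 0.3189]))
```

arm_command --pt "0 0.002 0 0 0.05" --pt "0 0 0.01 0 0.05" --pt "0 0 0.015 0 0.05" --pt "0 0 0.015 0 0.05" --pt "0 0 0.01 0 0.05" --pt "0 0 0.008 0 0.05" --pt "0 0 0.007 0 0.05" --pt "0 0 0 0 0.05" --pt "0 0 0 0 0.05"

```text
time: 6.75
position: [0.4713, -0.2665, 0.0766]
ee_rot: [-0.204, 0.979, -0.0, 0.0]
ft_force: [-0.1, 0.3, -0.6]
grip_width: 0.055
grip_force: 32.0
```

No contact force yet. I'll go down slowly to the seat.

arm_command --pt "0 0 0.003 0 0.05" --pt "0 0 0.003 0 0.05" --pt "0 0 0.003 0 0.05" --pt "0 0 0.002 0 0.05" --pt "0 0 0.001 0 0.05" --pt "0 0 0 0 0.05"

```text
time: 7.35
position: [0.471, -0.2664, 0.0641]
ee_rot: [-0.204, 0.979, 0.0, -0.0]
ft_force: [0.2, -0.3, -0.2]
grip_width: 0.0551
grip_force: 32.0
```

arm_command --pt "0 0 0.001 0 0.05" --pt "0 0 0 0 0.05" --pt "0 0 0 0 0.05"

```text
time: 7.65
position: [0.4713, -0.2665, 0.0637]
ee_rot: [-0.204, 0.979, -0.0, 0.0]
ft_force: [-0.5, 0.4, 1.5]
grip_width: 0.055
grip_force: 32.2
```

arm_command --pt "0 0 0 0 0.06" --pt "0 0 0 0 0.07" --pt "0 0 0 0 0.085" --pt "0 0 0 0 0.085" --pt "0 0 -0.02 0 0.085" --pt "0 0 -0.03 0 0.085" --pt "0 0 -0.03 0 0.085" --pt "0 0 -0.02 0 0.085" --pt "0 0 0 0 0.085" --pt "0 0 0 0 0.085"

```text
time: 8.65
position: [0.4712, -0.2663, 0.1632]
ee_rot: [-0.204, 0.979, 0.0, 0.0]
ft_force: [0.2, 0.6, -0.7]
grip_width: 0.085
grip_force: 0.0
```

Run:
```python
from h import *
delta((.4713,-.2665,.025))
ims=[]
for c in("wrist","scene"):
    f=robot.grab_frame(c);ims.append(f["color"])
    print(c,"blue rim",ring(f,(.4713,-.2665),.0265,.083,.09,.034),"outer",ring(f,(.4713,-.2665),.028,.068,.084,.034),"plain rim/side",ring(f,(.4713,-.2665),.0305,.04,.06,.036))
    for n,p in (("agent_bottle",0),("cement_bottle",0)): print(n,[(round(d["conf"],2),np.round(d["position"],3).tolist()) for d in robot.tip_of(c,n)])
cv2.imwrite("pics/st.png",np.vstack([cv2.resize(ims[0],(400,300)),cv2.resize(ims[1][110:200,190:310],(400,300),interpolation=cv2.INTER_CUBIC)]))
```

```text
t 8.65 pos [ 0.4712 -0.2663  0.1632] q [-2.04e-01  9.79e-01  2.00e-04  3.00e-04] w 0.085 F [ 0.2  0.6 -0.7] g 0.0
tool delta [ 1.000e-04 -3.000e-04  1.382e-01]
wrist blue rim (array([ 0.4711, -0.2669]), 881, array([0.249 , 0.2513, 0.2525])) outer (array([ 0.4696, -0.2675]), 892, array([0.249 , 0.2513, 0.2525])) plain rim/side (array([ 0.4604, -0.2722]), 973, array([0.2493, 0.2515, 0.2525]))
agent_bottle [(0.7, [0.618, -0.125, -0.002])]
cement_bottle [(0.73, [0.433, -0.162, 0.0])]
scene blue rim (array([ 0.4707, -0.2656]), 46, array([0.3261, 0.3375, 0.3403])) outer (array([ 0.4706, -0.2661]), 162, array([0.3261, 0.3375, 0.3403])) plain rim/side (array([ 0.4698, -0.2678]), 130, array([0.3285, 0.3368, 0.3403]))
agent_bottle [(0.9, [0.621, -0.122, 0.003])]
cement_bottle [(0.7, [0.432, -0.156, 0.001])]
```

View pics/st.png

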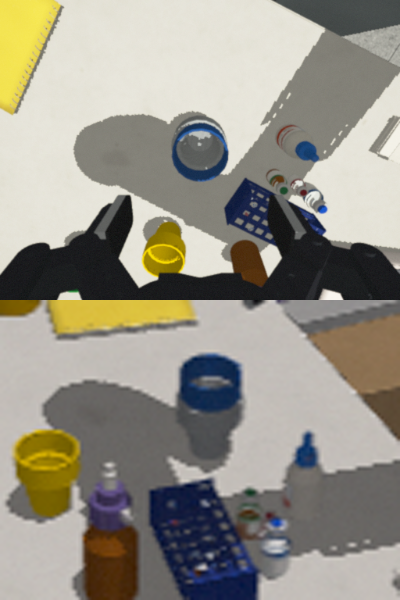

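The stack stands upright: the blue collar sits wholly above the plain rim (wrist panel (199,150), scene panel (210,385)), with its rim at 87 mm. The bottles haven't moved. Now I'll grasp the plain collar.

arm_command --pt "0 0 0.015 0 0.085" --pt "0 0 0.03 0 0.085" --pt "0 0 0.03 0 0.085" --pt "0 0 0.025 0 0.085" --pt "0 0 0.02 0 0.085" --pt "0 0 0.01 0 0.085" --pt "0 0 0.005 0 0.085" --pt "0 0 0 0 0.085" --pt "0 0 0 0 0.068" --pt "0 0 0 0 0.05" --pt "0 0 0 0 0.05" --pt "0 0 0 0 0.05" --pt "0 0 0 0 0.05" --pt "0 0 0 0 0.05" --pt "0 0 0 0 0.05" --squeeze 40

```text
time: 10.45
position: [0.472, -0.2668, 0.0299]
ee_rot: [-0.204, 0.979, -0.001, 0.001]
ft_force: [-0.5, 0.6, 5.9]
grip_width: 0.0605
grip_force: 43.8
```

Width is 60.5 mm, so it has the plain collar. Lifting.

arm_command --pt "0 0 -0.005 0 0.05" --pt "0 0 -0.01 0 0.05" --pt "0 0 -0.02 0 0.05" --pt "0 0 -0.03 0 0.05" --pt "0 0 -0.03 0 0.05" --pt "0 0 -0.03 0 0.05" --pt "0 0 -0.025 0 0.05" --pt "0 0 -0.012 0 0.05" --pt "0 0 -0.005 0 0.05" --pt "0 0 0 0 0.05" --pt "0 0 0 0 0.05"

```text
time: 11.55
position: [0.4706, -0.2661, 0.1936]
ee_rot: [-0.204, 0.979, 0.001, -0.001]
ft_force: [0.0, -0.6, -1.7]
grip_width: 0.0607
grip_force: 43.6
```

Run:
```python
from h import *
delta((.642,.0755,.2))
f=robot.grab_frame("scene");o=robot.get_obs()["position"];np.savez("scene3.npz",**f)
z=o[2]-.030
P=cloud(f).reshape(-1,3);Q=P[(np.hypot(P[:,0]-o[0],P[:,1]-o[1])<.032)]
print("foot pred",z,"lowest",np.percentile(Q[Q[:,2]>.05][:,2],[.5,2,5]))
print(ring(f,o[:2],.0265,z+.083,z+.089,.032),ring(f,o[:2],.028,z+.066,z+.085,.033))
for c in("scene","top"):
    if c=="top": robot.grab_frame(c)
    for n in("pan","agent_bottle"): print(c,n,[(round(d["conf"],2),np.round(d["position"],4).tolist()) for d in robot.tip_of(c,n)])
```

```text
t 11.55 pos [ 0.4706 -0.2661  0.1936] q [-2.04e-01  9.79e-01  8.00e-04 -1.10e-03] w 0.0607 F [ 0.  -0.6 -1.7] g 43.6
tool delta [-0.2935  0.2447 -0.0065]
foot pred 0.16350561598580293 lowest [0.16381442 0.16762064 0.1755015 ]
(array([ 0.4699, -0.2653]), 45, array([0.3051, 0.3691, 0.3733])) (array([ 0.468 , -0.2654]), 172, array([0.3091, 0.3697, 0.3735]))
scene pan [(0.64, [0.6393, 0.0748, 0.0542])]
scene agent_bottle [(0.56, [0.6215, -0.1244, 0.0032])]
top pan [(0.68, [0.6426, 0.0734, 0.0527])]
top agent_bottle []
```

Run:
```python
from h import *
for c in("top","scene"):
    f=dict(np.load(c+".npz"));P=cloud(f).reshape(-1,3)
    m=(np.hypot(P[:,0]-.642,P[:,1]-.075)<.065)&(P[:,2]>.0495)&(P[:,2]<.065);Q=P[m]
    (cx,cy),r=cv2.minEnclosingCircle((Q[:,:2]).astype(np.float32));print(c,m.sum(),Q.mean(0).round(4),(round(cx,4),round(cy,4),round(r,4)),np.median(Q[:,2]).round(4))
```

```text
top 1074 [0.64   0.0732 0.0556] (0.6404, 0.0734, 0.0483) 0.0556
scene 1054 [0.6401 0.0762 0.0541] (0.6407, 0.0734, 0.0495) 0.0542
```

arm_command --pt "-0.005 0.0042 0 0 0.05" --pt "-0.01 0.0084 0 0 0.05" --pt "-0.015 0.0125 0 0 0.05" --pt "-0.02 0.0167 0 0 0.05" --pt "-0.02 0.0167 0 0 0.05" --pt "-0.02 0.0167 0 0 0.05" --pt "-0.02 0.0167 0 0 0.05" --pt "-0.02 0.0167 0 0 0.05" --pt "-0.02 0.0167 0 0 0.05" --pt "-0.02 0.0167 0 0 0.05" --pt "-0.02 0.0167 0 0 0.05" --pt "-0.02 0.0167 0 0 0.05" --pt "-0.02 0.0167 0 0 0.05" --pt "-0.02 0.0167 0 0 0.05" --pt "-0.0167 0.0142 0 0 0.05" --pt "-0.015 0.0126 0 0 0.05" --pt "-0.01 0.0084 0 0 0.05" --pt "-0.005 0.0042 0 0 0.05" --pt "0 0 0 0 0.05" --pt "0 0 0 0 0.05"

```text
time: 13.85
position: [0.6439, 0.0791, 0.1954]
ee_rot: [-0.204, 0.979, -0.0, -0.0]
ft_force: [-0.4, -0.4, -0.6]
grip_width: 0.0606
grip_force: 43.6
```

Run:
```python
from h import *
delta((.6405,.0742,.096))
o=robot.get_obs()["position"];z=o[2]-.030
ims=[]
for c in("scene","wrist"):
    f=robot.grab_frame(c);ims.append(f["color"])
    P=cloud(f).reshape(-1,3);Q=P[(np.hypot(P[:,0]-o[0],P[:,1]-o[1])<.03)&(P[:,2]>.09)]
    print(c,"foot pred",z.round(4),np.percentile(Q[:,2],[.2,1,3]).round(4),"blue rim",ring(f,o[:2],.0265,z+.083,z+.089,.032))
    print([(round(d["conf"],2),np.round(d["position"],4).tolist()) for d in robot.tip_of(c,"pan")])
cv2.imwrite("pics/ov.png",np.vstack([cv2.resize(ims[0][120:300,150:390],(400,300),interpolation=cv2.INTER_CUBIC),cv2.resize(ims[1],(400,300))]))
```

```text
t 13.85 pos [0.6439 0.0791 0.1954] q [-0.2038  0.979  -0.     -0.    ] w 0.0606 F [-0.4 -0.4 -0.6] g 43.6
tool delta [ 0.0051 -0.0032  0.0994]
scene foot pred 0.1654 [0.165  0.1675 0.1735] blue rim (array([0.6426, 0.0799]), 67, array([0.2989, 0.3677, 0.3716]))
[]
wrist foot pred 0.1654 [0.1721 0.1992 0.2056] blue rim (array([0.6427, 0.079 ]), 2697, array([0.2781, 0.2825, 0.2845]))
[(0.61, [0.6444, 0.0753, 0.0565])]
```

View pics/ov.png

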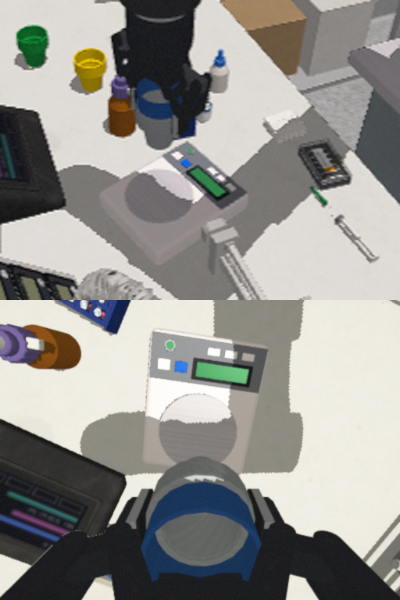

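The stack hangs level over the balance (scene panel (155,110)). In the wrist panel the pan at (198,428) is in view and the agent bottle is undisturbed. I'll correct by a few mm and go down part-way.

arm_command --pt "0.002 -0.002 0 0 0.05" --pt "0.002 -0.002 0.01 0 0.05" --pt "0 0 0.02 0 0.05" --pt "0 0 0.02 0 0.05" --pt "0 0 0.015 0 0.05" --pt "0 0 0.005 0 0.05" --pt "0 0 0 0 0.05" --pt "0 0 0 0 0.05"

```text
time: 14.85
position: [0.6424, 0.0743, 0.1263]
ee_rot: [-0.204, 0.979, -0.0, 0.001]
ft_force: [0.2, -0.3, -1.1]
grip_width: 0.0606
grip_force: 43.6
```

Run:
```python
from h import *
delta((.641,.0745,.096))
o=robot.get_obs()["position"];z=o[2]-.030
for c in("scene","wrist","top"):
    f=robot.grab_frame(c);P=cloud(f).reshape(-1,3);h=np.hypot(P[:,0]-o[0],P[:,1]-o[1])
    Q=P[(h<.03)&(P[:,2]>.075)]
    m=(h<.065)&(P[:,2]>.0495)&(P[:,2]<.063);D=P[m];(cx,cy),r=cv2.minEnclosingCircle(D[:,:2].astype(np.float32))
    print(c,"foot",z.round(4),np.percentile(Q[:,2],[.2,1,3]).round(4),"rim",ring(f,o[:2],.0265,z+.083,z+.089,.032)[:2],"pan",round(cx,4),round(cy,4),round(r,4),np.median(D[:,2]).round(4),m.sum())
    # edge points of the pan -> circle fit
    if c=="wrist":
        E=D[np.hypot(D[:,0]-cx,D[:,1]-cy)>.044];s=least_squares(lambda a:np.hypot(E[:,0]-a[0],E[:,1]-a[1])-.0475,(cx,cy),loss="soft_l1",f_scale=.001);print(s.x.round(4),len(E))
```

```text
t 14.85 pos [0.6424 0.0743 0.1263] q [-2.04e-01  9.79e-01 -1.00e-04  7.00e-04] w 0.0606 F [ 0.2 -0.3 -1.1] g 43.6
tool delta [0.0012 0.0007 0.0303]
scene foot 0.0963 [0.0959 0.0995 0.1082] rim (array([0.6405, 0.0749]), 51) pan 0.639 0.0743 0.0487 0.0542 942
wrist foot 0.0963 [0.1032 0.1299 0.1368] rim (array([0.6413, 0.0745]), 2706) pan 0.6408 0.0738 0.048 0.056 8132
[0.6423 0.0745] 1354
top foot 0.0963 [0.123  0.1246 0.1276] rim (array([0.6415, 0.0741]), 29) pan 0.6399 0.073 0.0477 0.0555 604
```

arm_command --pt "0.001 0 0.008 0 0.05" --pt "0 0 0.01 0 0.05" --pt "0 0 0.007 0 0.05" --pt "0 0 0.003 0 0.05" --pt "0 0 0.002 0 0.05" --pt "0 0 0 0 0.05" --pt "0 0 0 0 0.05" --pt "0 0 0 0 0.05" --pt "0 0 0 0 0.05" --pt "0 0 0 0 0.05"

```text
time: 16.0
position: [0.6411, 0.074, 0.0955]
ee_rot: [-0.204, 0.979, 0.0, 0.0]
ft_force: [-0.9, -0.3, -1.9]
grip_width: 0.0605
grip_force: 43.6
```

Run:
```python
from h import *
delta((.641,.0745,.096))
o=robot.get_obs();print(np.abs(o["joint_velocities"]).max());o=o["position"];z=o[2]-.030
for c in("scene","wrist"):
    f=robot.grab_frame(c);P=cloud(f).reshape(-1,3);h=np.hypot(P[:,0]-o[0],P[:,1]-o[1])
    m=(h<.065)&(P[:,2]>.0495)&(P[:,2]<.061);D=P[m];(cx,cy),r=cv2.minEnclosingCircle(D[:,:2].astype(np.float32))
    T=P[(h<.034)&(P[:,2]>z+.08)&(P[:,2]<z+.093)];A=np.c_[T[:,:2],np.ones(len(T))]
    print(c,"foot",z.round(4),"rim",ring(f,o[:2],.0265,z+.083,z+.089,.032)[:2],"pan",round(cx,4),round(cy,4),round(r,4))
    if c=="scene": cv2.imwrite("pics/fin.png",cv2.resize(f["color"][150:300,170:370],(800,600),interpolation=cv2.INTER_CUBIC))
    for n in("agent_bottle","cement_bottle"): print(n,[(round(d["conf"],2),np.round(d["position"],3).tolist()) for d in robot.tip_of(c,n)])
```

```text
t 16.0 pos [0.6411 0.074  0.0955] q [-2.04e-01  9.79e-01  1.00e-04  2.00e-04] w 0.0605 F [-0.9 -0.3 -1.9] g 43.6
tool delta [-0.0001  0.0005 -0.0005]
0.0018708491175743517
scene foot 0.0655 rim (array([0.6396, 0.0749]), 48) pan 0.6398 0.0743 0.0483
agent_bottle [(0.8, [0.622, -0.121, 0.001])]
cement_bottle [(0.62, [0.432, -0.152, 0.002])]
wrist foot 0.0655 rim (array([0.6399, 0.0741]), 2577) pan 0.6405 0.0737 0.048
agent_bottle [(0.61, [0.623, -0.123, -0.002])]
cement_bottle []
```

View pics/fin.png

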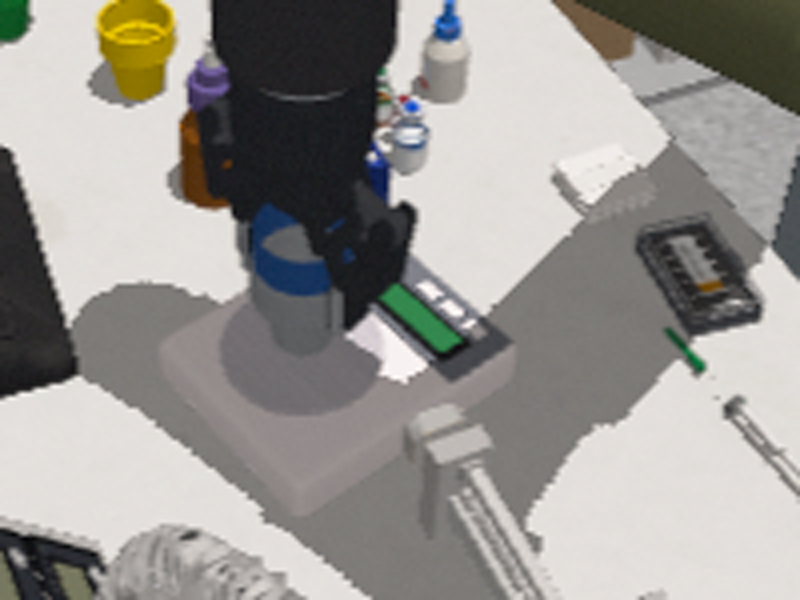

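The stack (300,280) hangs level over the pan (300,355) and is centred to within about 1 mm. Its foot is about 1 cm above the pan. It isn't moving, and both bottles are where they were. Handing in.

```bash
python3 -c "
from bench import robot
print(robot.job_done())"
```

```text
the job is handed in; nothing more can be done
None
```

Job handed in at about 16 s: the blue cup is nested in the plain cup, and the stack is held by the plain collar, still and level, centred to about 1 mm over the balance pan with its foot about 1 cm above it.

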